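# Fit the strainer and reamer cone to a citrus press and check its push-start spindle

## Robot

A 6-joint arm with a two-finger parallel gripper is mounted at the origin on the work surface. World frame = base frame: x ahead of the robot, y to its left, z up, the work surface at z = 0. Lengths are in mm, angles in rad, forces in N, time in s.
With the tool pointing down it reaches from about 275 to 750 mm from the base axis. Payload 10.2 kg.
Tool frame: the origin (TCP) lies midway between the tips of the shut fingers; the grasp point (between the pads) lies 19 mm behind it; z points along the fingers, y is the line along which they close (so a half turn about z gives the same grasp; the last joint's range is limited). The gripper opens to 85 mm and grips with 20 to 120 N. Pads are 22 mm wide; open, the fingers measure 114 mm over their backs; the gripper's body (76 mm by 85 mm) begins 54 mm behind the grasp point. The pads swing forward as they close: fully open they stand 13 mm farther back than shut.
Start: joints at [1.037, 0.313, 1.498, -0, 1.331, -0.223], TCP at [160.569, 499.849, 231.294] pointing down, gripper open.
Joint ranges: [-2.94, 2.94], [-0.97, 2.17], [0.19, 2.56], [-1.23, 4.37], [0.02, 3.11], [-2.88, 2.88]. Speed limits (rad/s): [2.39, 2.39, 3.01, 3.14, 3.14, 3.14].

## Interface

Orientations are given as a unit quaternion [w, x, y, z].
In Python, from rig import ctrl gives the robot as it stands.
- The arm moves only by the tool send_rows, never from a script. Its argument "targets" is a list of rows, each a list of 7 numbers: the closure, from -1 (fully open) to 1 (shut), so that 0 is half open, then the shift along the tool's x, y, z in m, then the turn, a rotation vector about the tool's x, y, z in rad. In form: [[claw, dx, dy, dz, ax, ay, az], ...]. A call has exactly 10 rows; each row shifts and turns the commanded pose from where the row before left it, along the tool's axes as they then stand; what a row does not reach is not made up. A row lasts 1/8 s, in which the tool goes at most 62.5 mm and 10.7 degrees, less where a joint would pass 70% of its speed; a pose out of reach is approached as far as the arm can. A call with a gripper value outside its range is refused whole. The fingers move at their own pace and stop on an object; "squeeze" is the grip in N (left out, the last holds). Time passes only in rows, so rows that do not move let the fingers close, or fill a call up. It gives the time, the measured TCP pose, the force, the opening and the grip force at its end, in the units of the state.
- ctrl.sense(): the state, without advancing time (a new reading comes with each control period).
- ctrl.capture(name): name is "scene" or "side" or "wrist"; returns a dict with "img" (384x512x3 uint8, red, green, blue), "camera_matrix" (3x3 intrinsics, pixels), "R" (3x3) and "t" (3): a world point X has camera coordinates R X + t. Camera axes: x right, y down, z forward; pixel columns grow to the right and rows downward; lengths in mm; the calibration is good to about 2 mm. The wrist camera is an equidistant fisheye: a pixel r from the principal point sees the ray r / f radians off the axis. A picture is of the moment at which its call begins. There is no depth.
- ctrl.finish_job(): hands the job in; it is judged then, once.
Trained networks look in a picture, given as the dict that the camera call returned (one of the last four; its "shot" number tells which), for a name from the list of things; names that differ only in an ending like _2 or _b are one class to them, and where a whole thing is asked for, a point or a joint stands for the part that bears it (a point fixed in the world has none). Each returns a list of dicts, best first, with "score" (0 to 1); they miss things now and then, are a little off and sometimes report something else, mostly with a low value. They report only what shows in the picture. A call takes as long as a camera call. They do not tell look-alikes from the thing itself.
- ctrl.boxes_of(query, picture): "extent" ([left, top, width, height] in pixels, round what is visible of it).
- ctrl.landmark_of(query, picture): "point" ([column, row] in pixels: a listed point, or the origin of a listed thing).
The state is a dict: "time_s": time; "joints": joint angles; "dq": joint speeds; "tau": joint torques, N m; "eef_pos": TCP position; "ee_rot": TCP orientation; "force": force on the tool from outside, world axes, zero at the start; "wrist_torque": the same for the moment, N m; "grip_width": opening from 0.0 (shut) to 1.0 (fully open); "grip_force": force on a finger pad.
Only numpy, scipy, OpenCV 4.12 (cv2) and the standard library are available. Lean on these libraries where they do the work, as an engineer would, in place of code of your own. Each camera call takes 0.05 s, during which the arm holds its last target. There are 200 camera calls.

## Task

Get the citrus press ready for juicing: lower the strainer dish, open side up, over the chimney in the middle of the juice bowl until it sits level, fully home, then lower the reamer cone over the drive spindle until it is fully home too, guiding both down rather than dropping them. Let go of the cone, then push it gently straight down from above until the sprung spindle reaches its stop, keep it down for a moment and let it rise again. Leave the tin, jar and tumbler as they are.

Things in the scene. Friction and masses are not known exactly. Their poses are not given: they have to be found in the camera images.
- press: Electric citrus press, fixed to the table: steel motor base, 160 mm diameter, 100 mm high, carrying a white open juice bowl (160 mm outside, 3 mm wall, rim 142 mm above the table; short spout to the press's own -x, reaching 113 mm from the axis). Four ribs in the bowl, tops 122 mm above the table, carry the strainer. Origin: on the vertical axis, at table height; z up.
- chimney_top (a point): Centre of the top of the white chimney that stands upright in the middle of the juice bowl, on the press's axis, 147 mm above the table. The chimney is round, 26 mm diameter, with a 4 mm chamfer at the top. The drive spindle rises out of it.
- spindle_tip (a point): Centre of the top of the steel drive spindle, on the press's axis: 180 mm above the table (33 mm above the chimney) when the spindle is up; it moves with the spindle. The spindle is round, 12 mm diameter, its top 4 mm tapering to 9 mm diameter.
- spindle (a joint): Travel of the drive spindle, m: 0 = up, 0.005 = pressed fully down on its stop. Sprung: it starts to move at 4 N, reaches the stop at 8 N and rises again by itself, damped (a fast push adds 0.8 N per 10 mm/s). The cone's weight alone does not move it.
- strainer: Strainer, about 90 g: round shallow grey plastic dish with a slotted 3 mm floor, 124 mm diameter at the floor, 128 mm at the rim, rim 20 mm high (3 mm wall), and an upright open collar in the middle. Lies open side up on the table at the start. Fully home, its underside rests on the ribs 122 mm above the table. Origin: centre of the underside; z up along the collar.
- collar_top (a point): Centre of the top of the strainer's collar, 24 mm above the strainer's underside. The collar is a round tube, 37 mm outside, 30 mm inside diameter, open at both ends; good to grip, with 40 mm of free floor around it. It goes over the chimney with 2 mm play all round; home, the spindle top stands 34 mm above it.
- cone: Reamer cone, about 80 g: hollow ribbed grey plastic dome with a straight round skirt, 54 mm outside (56 mm over the ribs), 44 mm inside, up to 48 mm height, then domed to a tip at 76 mm. Starts standing on its foot. Fully home, its foot is 138 and its tip 214 mm above the table; pressed, it sinks 5 mm; let go, it rocks for 0.5 s. Origin: centre of the foot; z up through the tip.
- bore_end (a point): Inside the cone, 42 mm above its foot on its axis: the blind end of the bore, which rests on the spindle's top when the cone is fully home. The bore is round, 14.4 mm diameter (1.2 mm play all round on the spindle), in a central sleeve whose open mouth, flared to 18 mm, is 17 mm above the cone's foot.
- tin: Loose food tin, 74 mm diameter, 108 mm high, to be left alone. Origin: centre of the underside.
- jar: Loose amber glass storage jar with dark lid, 86 mm diameter, 135 mm high, to be left alone. Origin: centre of the underside.
- tumbler: Loose glass tumbler, 74 mm diameter, 100 mm high, to be left alone. Origin: centre of the underside.
Not all that is in view belongs to the job. There is more than one size of the strainer; the job needs the smaller.

How it is judged (in metres and radians):
On the way, in this order (a step that is already met when the one before it is completed fails the run):
1. the strainer sits fully home in the juice bowl, its collar over the chimney (z of strainer in the frame of press between 0.119 and 0.125 m and horizontal distance between strainer and press below 0.005 m and angle between strainer's own z axis and vertical below 0.06 rad and contact force between the fingers and strainer below 0.1 N), for 0.2 s.
2. the cone is fully home on the spindle over the seated strainer, let go of, with the spindle up (z of strainer in the frame of press between 0.119 and 0.125 m and horizontal distance between strainer and press below 0.005 m and angle between strainer's own z axis and vertical below 0.06 rad and z of cone in the frame of press between 0.1355 and 0.1405 m and horizontal distance between cone and spindle_tip below 0.004 m and angle between cone's own z axis and vertical below 0.08 rad and value of joint spindle below 0.001 m and contact force between the fingers and cone below 0.1 N), for 0.2 s.
3. the cone is pushed down until the spindle reaches its stop (within 1.5 mm) (value of joint spindle above 0.0035 m and contact force between any of the fingers, the arm and cone above 1 N), for 0.15 s.
At the end, for the whole second after the job is handed in: Strainer underside within 3 mm of 122 mm height, centred on the chimney within 5 mm, level within 0.06 rad; cone foot within 2.5 mm of 138 mm height, centred on the spindle within 4 mm, upright within 0.08 rad; spindle up (under 1 mm down); both at rest (z of strainer in the frame of press between 0.119 and 0.125 m and horizontal distance between strainer and press below 0.005 m and angle between strainer's own z axis and vertical below 0.06 rad and z of cone in the frame of press between 0.1355 and 0.1405 m and horizontal distance between cone and spindle_tip below 0.004 m and angle between cone's own z axis and vertical below 0.08 rad and value of joint spindle below 0.001 m and linear speed of each of cone, strainer below 0.04 m/s); the robot touches nothing.
It fails at once if the strainer or the cone is dropped onto the press (over 0.6 m/s just above it, as after a fall of about 2 cm) ((horizontal distance between strainer and press below 0.02 m and z of strainer in the frame of press between 0.1 and 0.21 m and linear speed of strainer above 0.6 m/s) or (horizontal distance between cone and press below 0.02 m and z of cone in the frame of press between 0.1 and 0.21 m and linear speed of cone above 0.6 m/s)).
It fails at once if the cone is forced onto the press with more than 40 N (contact force between cone and press above 40 N).
It fails at once if the tin, jar or tumbler is shifted by more than 3 cm or tipped (distance of any of tin, jar, tumbler from where it was at the start of the episode above 0.03 m or angle between any of tin, jar, tumbler's own z axis and vertical above 0.3 rad).
It also fails if it takes over 70 s, if anything falls off the work surface, if the arm or the gripper's body presses on something with over 40 N, if the wrist force passes 120 N, or if a joint passes its speed limit or range.

## Working session

There is one attempt and no reset: what is moved stays moved. The work goes in short steps, Python scripts to look and compute and a tool call to move; the robot and the scene stay as the last step left them, time stands still between calls to the robot, and variables do not carry over. Pictures are saved under pics/ and viewed, at most 10 in all, crops included, and the job is handed in when it is done.

Besides the shell and the picture viewer there is one more tool, called as name(argument=value, ...), one argument or row to a line, values as JSON. send_rows: Moves the arm, as the interface text tells. Its arguments: {"type":"object","properties":{"targets":{"type":"array"},"squeeze":{"type":"number"}},"required":["targets"]}

```bash
ls; mkdir -p pics; cat > h.py <<'E'
import numpy as np,cv2
from rig import ctrl
from scipy.spatial.transform import Rotation as Ro
def snap(n,fn=None):
    p=ctrl.capture(n)
    if fn: cv2.imwrite('pics/'+fn,p['img'][:,:,::-1])
    return p
def ray(p,uv,wrist=False):
    K=np.array(p['camera_matrix']);R=np.array(p['R']);t=np.array(p['t'])
    x=(uv[0]-K[0,2])/K[0,0];y=(uv[1]-K[1,2])/K[1,1]
    if wrist:
        r=np.hypot(x,y);d=np.array([x/r*np.sin(r),y/r*np.sin(r),np.cos(r)]) if r>1e-9 else np.array([0,0,1.])
    else: d=np.array([x,y,1.])
    return -R.T@t,R.T@d
def atz(p,uv,z,wrist=False):
    o,d=ray(p,uv,wrist); return (o+d*(z-o[2])/d[2]).round(1)
def tri(rays):
    A=np.zeros((3,3));b=np.zeros(3)
    for o,d in rays:
        d=d/np.linalg.norm(d);M=np.eye(3)-np.outer(d,d);A+=M;b+=M@o
    return np.linalg.solve(A,b).round(1)
E
cat > a.py <<'E'
from h import *
s=ctrl.sense();print(s)
Z=dict(press=0,chimney_top=147,spindle_tip=180,strainer=0,collar_top=24,cone=0,tin=0,jar=0,tumbler=0)
for n in ['scene','side','wrist']:
    p=snap(n,n+'0.png');print(n,(-np.array(p['R']).T@p['t']).round(),np.array(p['camera_matrix'])[0,0])
    for q in Z:
        for b in ctrl.landmark_of(q,p)[:3]:
            print(q,np.round(b['point'],1),round(b['score'],2),atz(p,b['point'],Z[q],n=='wrist'))
im=[cv2.imread(f'pics/{n}0.png') for n in ['scene','side']]
cv2.imwrite('pics/both.png',cv2.resize(np.vstack(im),(448,600)) if 0 else im[0])
E
python3 a.py
```

```text
pics
{'time_s': 0.0, 'joints': array([ 1.03657767e+00,  3.13464612e-01,  1.49841250e+00,  1.47887767e-05,
        1.33097522e+00, -2.23384593e-01]), 'dq': array([ 0.00069755,  0.00107106, -0.00068391,  0.00010336,  0.00114692,
        0.00176137]), 'tau': array([ 6.14934779e-04, -4.12254238e+01, -2.59744138e+01, -6.83744679e-05,
        3.99888901e-03, -3.37290686e-06]), 'eef_pos': array([160.44758284, 499.62921198, 230.73684359]), 'ee_rot': array([-2.39591243e-04,  1.54793825e-01,  9.87946595e-01, -5.82532008e-04]), 'force': array([ 0.27480023, -0.34445266, -0.10177468]), 'wrist_torque': array([0.01321096, 0.01922016, 0.02578146]), 'grip_force': 0.0, 'grip_width': 0.9955304745459328}
scene [1354.  575. 1357.] 489.1225870160978
press [189.7 191.1] 0.88 [ 494.3 -311.4    0. ]
press [277.1 216.6] 0.49 [422.9  25.9  -0. ]
chimney_top [185.1 161.8] 0.79 [ 488.2 -314.3  147. ]
spindle_tip [182.1 156.8] 0.47 [ 498.4 -314.   180. ]
spindle_tip [264.7 294.4] 0.26 [793.9 211.9 180. ]
strainer [357.6 271.7] 0.81 [476.7 364.1   0. ]
collar_top [382.3 214.1] 0.88 [233.4 338.2  24. ]
collar_top [
[... 419 characters left out ...]
 [318.9 245. ] 0.39 [ 490.6 -312.5  180. ]
strainer [133.4 183.2] 0.95 [241.4 343.1   0. ]
strainer [191.7 155.9] 0.7 [474.6 377.3   0. ]
collar_top [131.8 172.8] 0.97 [249.1 367.9  24. ]
collar_top [189.9 150.5] 0.72 [470.5 380.   24. ]
collar_top [341.4 230.4] 0.34 [ 684.  -198.3   24. ]
cone [237.2 214.8] 0.75 [462.8  37.9   0. ]
tin [280.5 175.1] 0.67 [688.4 128.3   0. ]
jar [338.8 232.8] 0.62 [ 688.3 -186.     0. ]
tumbler [316.6 184. ] 0.9 [767.2  28.1   0. ]
wrist [ 88. 524. 374.] 297.3186396354542
press [ 24.2 362.3] 0.96 [ 488.7 -287.2    0. ]
strainer [174.1 246.4] 0.67 [249.5 343.9   0. ]
collar_top [167.  259.5] 0.72 [255.9 336.1  24. ]
cone [ 92.5 358.2] 0.72 [465.4  21.3   0. ]
```

View pics/scene0.png

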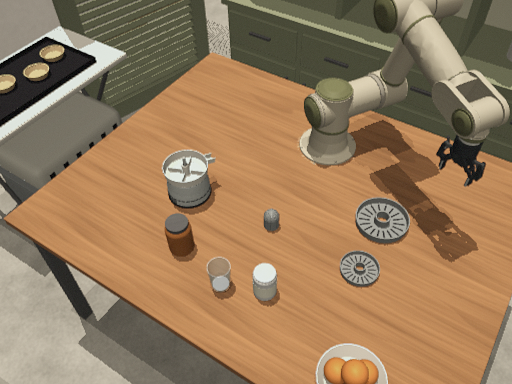

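View pics/side0.png

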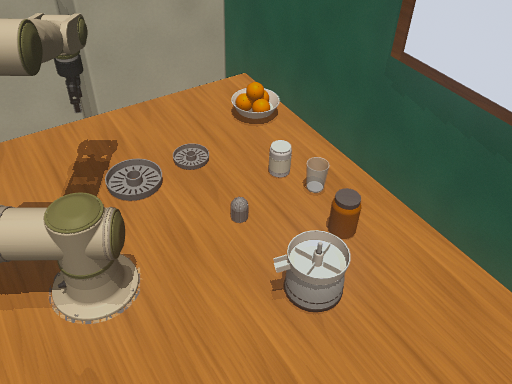

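Two candidate strainers: the large one at scene (382,219) and the small one at scene (359,268). The small one should be the 128 mm dish, so I'll check its size and view a crop.

```bash
cat >> h.py <<'E'
def shift(target):
    s=ctrl.sense();q=s['ee_rot'];R=Ro.from_quat([q[1],q[2],q[3],q[0]])
    return (R.inv().apply(np.array(target)-s['eef_pos'])/1000).round(4),s['eef_pos'].round(1)
E
cat > b.py <<'E'
from h import *
P={n:snap(n) for n in ['scene','side']}
for n,p in P.items():
    for b in ctrl.boxes_of('strainer',p)[:3]:
        l,t,w,h=b['extent'];print(n,np.round(b['extent']),round(b['score'],2),'width', np.linalg.norm(atz(p,(l,t+h/2),20)-atz(p,(l+w,t+h/2),20)).round())
im=P['scene']['img'][180:310,310:450,::-1]
cv2.imwrite('pics/crop.png',cv2.resize(im,None,fx=4,fy=4,interpolation=cv2.INTER_CUBIC))
r=lambda n,uv:ray(P[n],uv)
print('collar small',tri([r('scene',(358.8,266.3)),r('side',(189.9,150.5))]),'press',tri([r('scene',(185.1,161.8)),r('side',(319.6,247.7))]),
'cone',tri([r('scene',(270.6,223.3)),r('side',(237.2,214.8))]))
print(shift([473,371,200]))
E
python3 b.py
```

```text
scene [340. 249.  44.  39.] 0.97 width 139.0
scene [357. 197.  54.  49.] 0.87 width 184.0
scene [261. 209.  18.  22.] 0.38 width 64.0
side [173. 144.  35.  29.] 0.86 width 122.0
side [105. 160.  58.  43.] 0.67 width 188.0
side [328. 190.  36.  48.] 0.22 width 113.0
collar small [470.3 366.5  30. ] press [ 498.4 -306.2  159.7] cone [461.8  27.9   7.3]
(array([-0.3369, -0.0271,  0.0313]), array([160.6, 499.8, 231.3]))
```

View pics/crop.png

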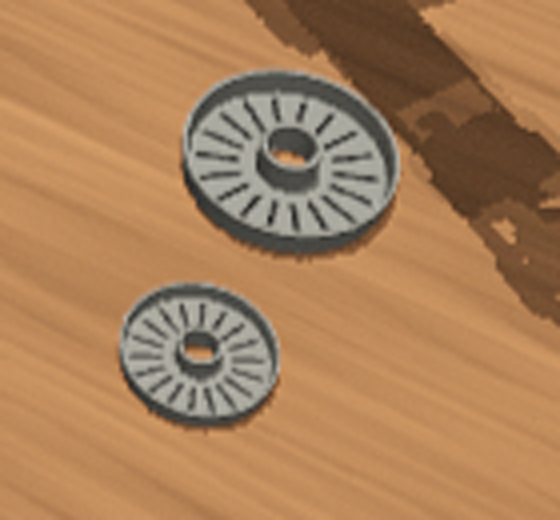

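The crop shows the larger dish at upper right (about 185 mm) and the smaller one at lower left, scene (359,268), at about 130 mm. The smaller one matches the 128 mm rim, so I'm moving above it.

send_rows(
  targets=[
    [-1, -0.042, -0.0035, 0.004, 0, 0, 0],
    [-1, -0.042, -0.0035, 0.004, 0, 0, 0],
    [-1, -0.042, -0.0035, 0.004, 0, 0, 0],
    [-1, -0.042, -0.0035, 0.004, 0, 0, 0],
    [-0.6, -0.042, -0.0035, 0.004, 0, 0, 0],
    [-0.4, -0.042, -0.0035, 0.004, 0, 0, 0],
    [-0.4, -0.042, -0.0035, 0.004, 0, 0, 0],
    [-0.4, -0.042, -0.0035, 0.004, 0, 0, 0],
    [-0.4, 0, 0, 0, 0, 0, 0],
    [-0.4, 0, 0, 0, 0, 0, 0],
  ],
)

```text
time_s: 2.95
eef_pos: [471.4, 370.7, 199.3]
ee_rot: [-0.0, 0.155, 0.988, -0.0]
force: [-0.9, 0.7, 0.7]
grip_width: 0.7
grip_force: 0.0
```

```bash
cat > c.py <<'E'
from h import *
p=snap('wrist','w1.png');s=ctrl.sense()
print(s['eef_pos'],s['ee_rot'],s['grip_width'])
for q,z in [('strainer',0),('collar_top',24)]:
    for b in ctrl.landmark_of(q,p)[:2]: print(q,b['point'],b['score'],atz(p,b['point'],z,True))
E
python3 c.py
```

```text
[471.19023079 370.90999568 199.46511409] [-7.40770894e-05  1.54370078e-01  9.88013091e-01  7.74773714e-05] 0.6982432438033722
strainer [250.2, 157.8] 0.6 [464.5 364.8   0. ]
collar_top [249.2, 166.6] 0.75 [469.  362.8  24. ]
```

View pics/w1.png

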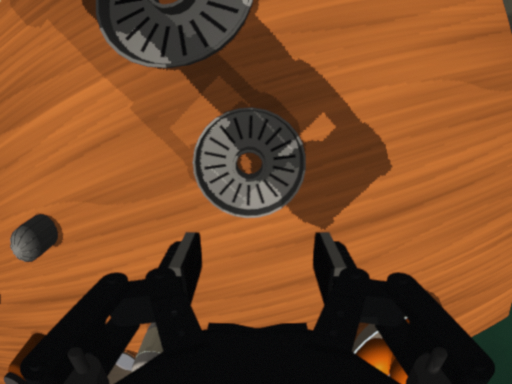

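Wrist view: small strainer centred at about (249,162) between the fingers, cone at (34,237) to the left, big strainer at the top. I'll go lower and look again.

send_rows(
  targets=[
    [-0.4, 0.002, -0.008, 0.0, 0, 0, 0],
    [-0.4, 0, 0, 0.03, 0, 0, 0],
    [-0.4, 0, 0, 0.035, 0, 0, 0],
    [-0.4, 0, 0, 0.035, 0, 0, 0],
    [-0.4, 0, 0, 0.03, 0, 0, 0],
    [-0.4, 0, 0, 0.005, 0, 0, 0],
    [-0.4, 0, 0, 0, 0, 0, 0],
    [-0.4, 0, 0, 0, 0, 0, 0],
    [-0.4, 0, 0, 0, 0, 0, 0],
    [-0.4, 0, 0, 0, 0, 0, 0],
  ],
)

```text
time_s: 4.35
eef_pos: [467.7, 363.5, 64.7]
ee_rot: [0.0, 0.155, 0.988, 0.0]
force: [0.3, 0.2, 0.4]
grip_width: 0.702
grip_force: 0.0
```

```bash
sed -i 's/w1.png/w2.png/' c.py; python3 c.py
python3 - <<'E'
from h import *
im=cv2.imread('pics/w2.png');cv2.imwrite('pics/w2c.png',cv2.resize(im[20:270,130:380],None,fx=2.4,fy=2.4))
E
```

```text
[467.66730661 363.463309    64.60862292] [1.89032696e-04 1.54797553e-01 9.87946185e-01 1.31788036e-04] 0.7003267743334892
strainer [255.6, 200.1] 0.89 [466.7 363.2   0. ]
collar_top [254.3, 215.7] 0.59 [468.7 361.7  24. ]
```

View pics/w2c.png

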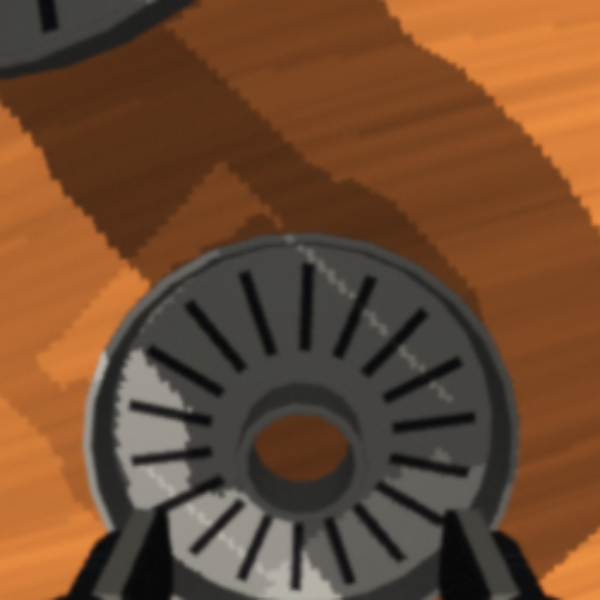

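The collar top ring centre sits at crop (303,463), which is wrist pixel (256,213), or about (467.3,363.5) in world. The TCP is already aligned within 1 mm, so I'll descend and grip the collar.

send_rows(
  targets=[
    [-0.4, 0, 0, 0.02, 0, 0, 0],
    [-0.4, 0, 0, 0.02, 0, 0, 0],
    [-0.4, 0, 0, 0.014, 0, 0, 0],
    [-0.4, 0, 0, 0.008, 0, 0, 0],
    [-0.4, 0, 0, 0, 0, 0, 0],
    [0.3, 0, 0, 0, 0, 0, 0],
    [0.6, 0, 0, 0, 0, 0, 0],
    [0.6, 0, 0, 0, 0, 0, 0],
    [0.6, 0, 0, 0, 0, 0, 0],
    [0.6, 0, 0, 0, 0, 0, 0],
  ],
  squeeze=30,
)

```text
time_s: 5.75
eef_pos: [468.0, 363.6, 3.1]
ee_rot: [0.001, 0.155, 0.988, 0.0]
force: [-1.0, -1.0, 5.8]
grip_width: 0.412
grip_force: 30.5
```

Gripped at about the expected 37 mm opening. Lifting and carrying to the press.

send_rows(
  targets=[
    [0.6, 0, 0, -0.02, 0, 0, 0],
    [0.6, 0, 0, -0.04, 0, 0, 0],
    [0.6, 0, 0, -0.05, 0, 0, 0],
    [0.6, 0, 0, -0.05, 0, 0, 0],
    [0.6, 0, 0, -0.045, 0, 0, 0],
    [0.6, 0, 0, -0.03, 0, 0, 0],
    [0.6, -0.007, -0.019, 0, 0, 0, 0],
    [0.6, -0.012, -0.033, 0, 0, 0, 0],
    [0.6, -0.016, -0.042, 0, 0, 0, 0],
    [0.6, -0.016, -0.042, 0, 0, 0, 0],
  ],
)

```text
time_s: 7.0
eef_pos: [474.3, 217.1, 237.2]
ee_rot: [-0.0, 0.155, 0.988, -0.0]
force: [0.9, -0.1, -0.3]
grip_width: 0.413
grip_force: 30.3
```

send_rows(
  targets=[
    [0.6, -0.018, -0.05, 0, 0, 0, 0],
    [0.6, -0.019, -0.052, 0, 0, 0, 0],
    [0.6, -0.019, -0.052, 0, 0, 0, 0],
    [0.6, -0.019, -0.052, 0, 0, 0, 0],
    [0.6, -0.019, -0.052, 0, 0, 0, 0],
    [0.6, -0.019, -0.052, 0, 0, 0, 0],
    [0.6, -0.019, -0.052, 0, 0, 0, 0],
    [0.6, -0.018, -0.05, 0, 0, 0, 0],
    [0.6, -0.012, -0.033, 0, 0, 0, 0],
    [0.6, 0, 0, 0, 0, 0, 0],
  ],
)

```text
time_s: 8.25
eef_pos: [492.2, -256.7, 236.6]
ee_rot: [-0.0, 0.156, 0.988, 0.0]
force: [0.8, 0.7, -1.3]
grip_width: 0.41
grip_force: 30.3
```

```bash
cat > d.py <<'E'
from h import *
Z=dict(press=0,chimney_top=147,spindle_tip=180,strainer=0,collar_top=24)
L={}
for n in ['scene','side','wrist']:
    p=snap(n,n+'1.png')
    for q in Z:
        for b in ctrl.landmark_of(q,p)[:2]:
            print(n,q,np.round(b['point'],1),round(b['score'],2),atz(p,b['point'],Z[q],n=='wrist'))
            L.setdefault(q,{}).setdefault(n,ray(p,b['point'],n=='wrist'))
for q in L:
    if len(L[q])>1: print(q,list(L[q]),tri(L[q].values()))
print(ctrl.sense()['eef_pos'])
ims=[cv2.imread('pics/scene1.png')[110:220,130:260],cv2.imread('pics/side1.png')[190:300,250:380],]
a=np.hstack([cv2.resize(i,(400,338),interpolation=cv2.INTER_CUBIC) for i in ims])
cv2.imwrite('pics/m1.png',a)
E
python3 d.py
```

```text
scene press [188.1 190.1] 0.71 [ 493.6 -319.5    0. ]
scene chimney_top [183.5 162.9] 0.8 [ 495.5 -315.7  147. ]
scene spindle_tip [194.4 144.2] 0.72 [ 425.8 -317.2  180. ]
scene strainer [381.8 218.2] 0.93 [231.3 340.    0. ]
scene strainer [192.6 146.9] 0.74 [ 300.2 -450.1    0. ]
scene collar_top [381.5 216.6] 0.89 [245.2 340.4  24. ]
scene collar_top [191.7 144.7] 0.7 [ 310.8 -442.9   24. ]
side chimney_top [320.3 248.3] 0.65 [ 508.  -301.6  147. ]
side spindle_tip [320.1 243.7] 0.46 [ 495.8 -310.6  180. ]
side strainer [134.9 183.7] 0.7 [244.7 338.2   0. ]
side strainer [306.3 212.6] 0.56 [655.3 -65.    0. ]
side collar_top [132.4 171.8] 0.91 [252.8 371.8  24. ]
side collar_top [308.1 208.5] 0.73 [654.6 -71.8  24. ]
wrist press [453.1  83.9] 0.74 [471.   53.2   0. ]
wrist strainer [256.7 238.8] 0.76 [ 607.6 -291.7    0. ]
wrist strainer [438.7  82.4] 0.67 [464.1  26.7   0. ]
wrist collar_top [258.1 263.7] 0.9 [ 634.  -298.1   24. ]
press ['scene', 'wrist'] [ 523.6 -158.   199.6]
chimney_top ['scene', 'side'] [ 502.1 -308.2  156.7]
spindle_tip ['scene', 'side'] [ 462.9 -312.4  207. ]
strainer ['scene', 'side', 'wrist'] [326.1  74.8 238.5]
collar_top ['scene', 'side', 'wrist'] [323.1  79.6 271.5]
[ 492.66038029 -254.90474325  237.27904439]
```

View pics/m1.png

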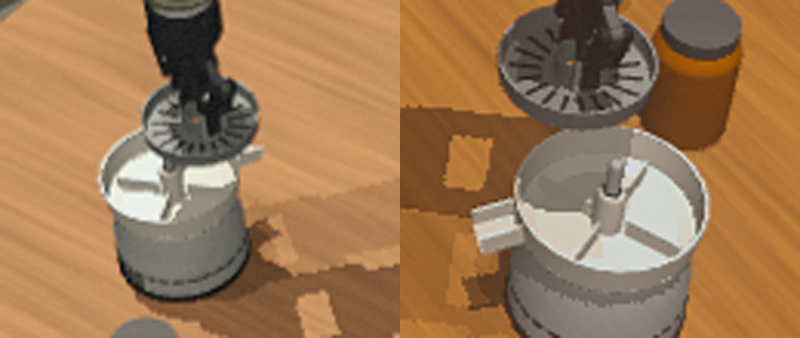

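Scene view (left): the strainer hangs level about 50 mm short of the press. Side view (right): the spindle tip is at about (319,242) and the chimney is visible. I'll fit the known circles to image edges for the press axis and the strainer's offset in the hand.

```bash
cat > fit.py <<'E'
from h import *
def proj(p,X):
    c=X@np.array(p['R']).T+p['t'];K=np.array(p['camera_matrix']);u=c@K.T;return u[:,:2]/u[:,2:]
def dist(p):
    e=cv2.Canny(cv2.cvtColor(cv2.resize(p['img'],None,fx=2,fy=2,interpolation=cv2.INTER_CUBIC),cv2.COLOR_RGB2GRAY),50,120)
    return np.minimum(cv2.distanceTransform(255-e,cv2.DIST_L2,5),8)
A=np.linspace(0,2*np.pi,240,endpoint=False)
def cost(p,D,c,circ):
    X=np.vstack([np.c_[c[0]+r*np.cos(A),c[1]+r*np.sin(A),0*A+c[2]+z] for r,z in circ])
    uv=proj(p,X)*2+.5;return cv2.remap(D,uv[:,0].astype('f4'),uv[:,1].astype('f4'),1).mean()
def search(ps,c0,circ,w=14):
    Ds=[dist(p) for p in ps];best=None
    for s,h in ((2,w),(.5,3)):
        g=np.arange(-h,h+.1,s)
        C=[(sum(cost(p,D,(c0[0]+a,c0[1]+b,c0[2]),circ) for p,D in zip(ps,Ds)),c0[0]+a,c0[1]+b) for a in g for b in g]
        best=min(C);c0=[best[1],best[2],c0[2]]
    return np.round(best,2)
if __name__=='__main__':
    P={n:snap(n) for n in ['scene','side']}
    e=ctrl.sense()['eef_pos'];print(e.round(1))
    for ps in (['scene'],['side'],['scene','side']):
        q=[P[n] for n in ps]
        print(ps,'press',search(q,[499,-307,0],[(80,142),(77,142)]),'base',search(q,[499,-307,0],[(80,0)]),'strainer',search(q,[e[0],e[1],e[2]-3],[(64,20),(61,20)]))
E
python3 fit.py
```

```text
[ 492.6 -254.9  237.3]
['scene'] press [   0.8  499.  -307. ] base [   1.26  495.5  -311.  ] strainer [   1.29  506.65 -240.39]
['side'] press [   0.86  496.5  -308.  ] base [   1.51  498.5  -307.  ] strainer [   1.24  491.65 -251.39]
['scene', 'side'] press [   1.76  497.   -308.  ] base [   3.25  498.   -307.5 ] strainer [   2.69  492.15 -251.89]
```

send_rows(
  targets=[
    [0.6, -0.004, -0.01, 0.0, 0, 0, 0],
    [0.6, -0.006, -0.013, 0.0, 0, 0, 0],
    [0.6, -0.006, -0.013, 0.005, 0, 0, 0],
    [0.6, -0.0054, -0.013, 0.01, 0, 0, 0],
    [0.6, 0, 0, 0.01, 0, 0, 0],
    [0.6, 0, 0, 0, 0, 0, 0],
    [0.6, 0, 0, 0, 0, 0, 0],
    [0.6, 0, 0, 0, 0, 0, 0],
    [0.6, 0, 0, 0, 0, 0, 0],
    [0.6, 0, 0, 0, 0, 0, 0],
  ],
)

```text
time_s: 10.5
eef_pos: [498.1, -308.0, 212.4]
ee_rot: [0.0, 0.155, 0.988, -0.0]
force: [0.1, -0.0, -0.9]
grip_width: 0.411
grip_force: 30.3
```

```bash
python3 fit.py; python3 - <<'E'
from h import *
p=snap('wrist','w3.png');cv2.imwrite('pics/w3c.png',cv2.resize(p['img'][130:300,140:370,::-1],None,fx=1.7,fy=1.7))
q=snap('side');r=snap('scene')
a=[cv2.resize(i['img'][y:y+110,x:x+130,::-1],(400,338),interpolation=cv2.INTER_CUBIC) for i,y,x in ((r,90,120),(q,170,260))]
w=cv2.resize(cv2.imread('pics/w3.png')[150:330,150:370],(317,260))
cv2.imwrite('pics/m2.png',np.vstack([np.hstack(a),np.pad(w,((0,0),(0,483),(0,0)))]))
E
```

```text
[ 498.1 -308.1  212.3]
['scene'] press [   0.83  500.   -307.  ] base [   1.29  495.5  -311.  ] strainer [   1.17  511.57 -292.05]
['side'] press [   1.01  497.   -308.  ] base [   2.11  498.   -306.5 ] strainer [   1.24  497.57 -304.55]
['scene', 'side'] press [   1.92  497.5  -308.  ] base [   3.79  497.5  -307.  ] strainer [   2.67  497.57 -304.55]
```

View pics/m2.png

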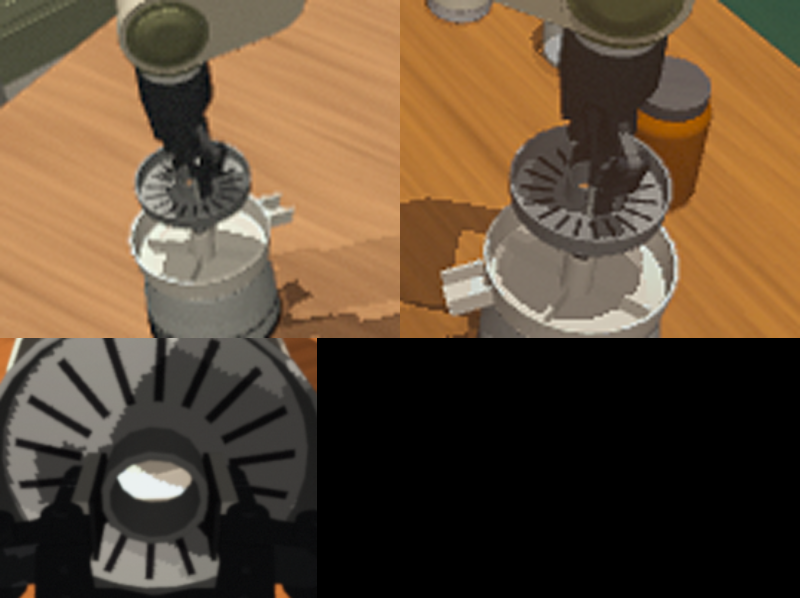

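```bash
cat > fit3.py <<'E'
from fit import *
from scipy.optimize import minimize,differential_evolution
P=[snap(n) for n in ['scene','side']];D=[dist(p) for p in P];e=ctrl.sense()['eef_pos']
def f(v,idx):
    n=Ro.from_rotvec([v[3],v[4],0]);s=0
    for r,z in [(64,20),(61,20),(64,20)]:
        X=n.apply(np.c_[r*np.cos(A),r*np.sin(A),0*A+z])+e-[0,0,3]+v[:3]
        for i in idx:
            uv=proj(P[i],X)*2+.5;s+=cv2.remap(D[i],uv[:,0].astype('f4'),uv[:,1].astype('f4'),1).mean()
    return s
for idx in ([0,1],[0,1]):
    r=differential_evolution(f,[(-8,8),(-8,8),(-8,12),(-.12,.12),(-.12,.12)],args=(idx,),maxiter=80,popsize=14);print(r.x.round(3),round(r.fun,2))
E
time python3 fit3.py
```

```text
[ 6.730e-01  4.359e+00 -1.683e+00  4.000e-03 -9.000e-03] 7.48
[ 2.199  5.618 -7.933  0.12  -0.118] 7.42
real	0m2.338s
user	0m2.052s
sys	0m0.060s
```

```bash
python3 - <<'E'
from h import *
p=snap('wrist');e=ctrl.sense()['eef_pos'];K=np.array(p['camera_matrix']);print(K[:2,2],e.round(1),(-np.array(p['R']).T@p['t']).round(1))
for q,z in (('collar_top',21),('strainer',-3)):
    for b in ctrl.landmark_of(q,p)[:2]: print(q,np.round(b['point'],1),round(b['score'],2),[atz(p,b['point'],e[2]+z+d,True)-e for d in (-3,0,3)])
for uv in [(257,263),(256,213+0)]: print(uv,atz(p,uv,e[2]+21,True)-e)
# TCP & fingertip column check
for n in ['side','scene']:
    p=snap(n)
    for q,z in (('collar_top',21),('strainer',-3)):
        for b in ctrl.landmark_of(q,p)[:3]: print(n,q,np.round(b['point'],1),round(b['score'],2),atz(p,b['point'],e[2]+z)-e)
im=cv2.imread('pics/w3.png')[150:330,150:370];cv2.imwrite('pics/w3z.png',cv2.resize(im,None,fx=3.3,fy=3.3,interpolation=cv2.INTER_CUBIC))
E
```

```text
[257.03729521 187.31179764] [ 498.1 -308.1  212.3] [ 425.9 -284.4  354.5]
collar_top [257.4 265. ] 0.87 [array([ 3.04190248, -0.32791644, 18.01068622]), array([ 1.24190248,  0.27208356, 21.01068622]), array([-0.55809752,  0.77208356, 24.01068622])]
collar_top [479.3 247.3] 0.61 [array([ 41.84190248, 127.37208356,  18.01068622]), array([ 39.14190248, 124.87208356,  21.01068622]), array([ 36.34190248, 122.37208356,  24.01068622])]
(257, 263) [ 0.04190248  0.37208356 21.01068622]
(256, 213) [-24.75809752   7.87208356  21.01068622]
side collar_top [322.  228.4] 0.93 [-2.55809752 -0.82791644 21.01068622]
side collar_top [133.3 171.7] 0.6 [-311.35809752  428.07208356   21.01068622]
side strainer [321.7 233.3] 0.8 [ 3.04190248  3.17208356 -2.98931378]
side strainer [136.6 182.9] 0.8 [-313.55809752  407.97208356   -2.98931378]
scene collar_top [180.3 147.7] 0.75 [ 8.44190248  1.87208356 21.01068622]
scene collar_top [382.3 215.3] 0.61 [-84.55809752 685.37208356  21.01068622]
scene strainer [182.4 151.5] 0.81 [ 1.04190248  0.87208356 -2.98931378]
scene strainer [380.2 219.5] 0.7 [-86.45809752 682.37208356  -2.98931378]
```

The wrist view puts the strainer within about 1 mm of the TCP, and the press axis is at (498,-308). Descending with force checks.

send_rows(
  targets=[
    [0.6, 0, 0, 0.006, 0, 0, 0],
    [0.6, 0, 0, 0.008, 0, 0, 0],
    [0.6, 0, 0, 0.008, 0, 0, 0],
    [0.6, 0, 0, 0.008, 0, 0, 0],
    [0.6, 0, 0, 0.008, 0, 0, 0],
    [0.6, 0, 0, 0.008, 0, 0, 0],
    [0.6, 0, 0, 0.006, 0, 0, 0],
    [0.6, 0, 0, 0.004, 0, 0, 0],
    [0.6, 0, 0, 0.003, 0, 0, 0],
    [0.6, 0, 0, 0, 0, 0, 0],
  ],
)

```text
time_s: 12.55
eef_pos: [498.0, -308.0, 153.2]
ee_rot: [-0.0, 0.155, 0.988, 0.0]
force: [-0.1, -0.8, -0.9]
grip_width: 0.412
grip_force: 30.3
```

send_rows(
  targets=[
    [0.6, 0, 0, 0.002, 0, 0, 0],
    [0.6, 0, 0, 0.002, 0, 0, 0],
    [0.6, 0, 0, 0.002, 0, 0, 0],
    [0.6, 0, 0, 0.001, 0, 0, 0],
    [0.6, 0, 0, 0.001, 0, 0, 0],
    [0.6, 0, 0, 0.001, 0, 0, 0],
    [0.6, 0, 0, 0.001, 0, 0, 0],
    [0.6, 0, 0, 0, 0, 0, 0],
    [0.6, 0, 0, 0, 0, 0, 0],
    [0.6, 0, 0, 0, 0, 0, 0],
  ],
)

```text
time_s: 13.8
eef_pos: [498.1, -308.7, 143.5]
ee_rot: [0.0, 0.155, 0.988, -0.001]
force: [0.1, -5.1, 1.7]
grip_width: 0.41
grip_force: 30.6
```

It is on the chimney with a side force of -5 N in y. I'll shift 1.2 mm toward -y and continue down.

send_rows(
  targets=[
    [0.6, -0.0004, -0.0012, 0, 0, 0, 0],
    [0.6, 0, 0, 0.002, 0, 0, 0],
    [0.6, 0, 0, 0.003, 0, 0, 0],
    [0.6, 0, 0, 0.003, 0, 0, 0],
    [0.6, 0, 0, 0.003, 0, 0, 0],
    [0.6, 0, 0, 0.002, 0, 0, 0],
    [0.6, 0, 0, 0.001, 0, 0, 0],
    [0.6, 0, 0, 0.001, 0, 0, 0],
    [0.6, 0, 0, 0, 0, 0, 0],
    [0.6, 0, 0, 0, 0, 0, 0],
  ],
)

```text
time_s: 15.05
eef_pos: [498.1, -309.3, 128.4]
ee_rot: [0.0, 0.155, 0.988, -0.0]
force: [0.1, 0.2, -1.4]
grip_width: 0.41
grip_force: 30.3
```

Free now. The last few millimetres to the ribs.

send_rows(
  targets=[
    [0.6, 0, 0, 0.001, 0, 0, 0],
    [0.6, 0, 0, 0.001, 0, 0, 0],
    [0.6, 0, 0, 0.001, 0, 0, 0],
    [0.6, 0, 0, 0.001, 0, 0, 0],
    [0.6, 0, 0, 0.0005, 0, 0, 0],
    [0.6, 0, 0, 0, 0, 0, 0],
    [0.6, 0, 0, 0, 0, 0, 0],
    [0.6, 0, 0, 0, 0, 0, 0],
    [0.6, 0, 0, 0, 0, 0, 0],
    [0.6, 0, 0, 0, 0, 0, 0],
  ],
)

```text
time_s: 16.3
eef_pos: [498.1, -309.3, 125.1]
ee_rot: [0.0, 0.155, 0.988, -0.0]
force: [-4.6, 3.2, 10.3]
grip_width: 0.408
grip_force: 31.3
```

Contact is at TCP 125, so the underside is at about 122 and the strainer is home. Releasing and rising.

send_rows(
  targets=[
    [0, 0, 0, -0.0005, 0, 0, 0],
    [-0.4, 0, 0, 0, 0, 0, 0],
    [-0.4, 0, 0, 0, 0, 0, 0],
    [-0.4, 0, 0, 0, 0, 0, 0],
    [-0.4, 0, 0, -0.01, 0, 0, 0],
    [-0.4, 0, 0, -0.02, 0, 0, 0],
    [-0.4, 0, 0, -0.03, 0, 0, 0],
    [-0.4, 0, 0, -0.035, 0, 0, 0],
    [-0.4, 0, 0, -0.03, 0, 0, 0],
    [-0.4, 0, 0, -0.01, 0, 0, 0],
  ],
)

```text
time_s: 17.55
eef_pos: [498.4, -309.6, 261.5]
ee_rot: [0.001, 0.155, 0.988, -0.001]
force: [-0.2, 1.1, -0.2]
grip_width: 0.699
grip_force: 0.0
```

```bash
python3 - <<'E'
from fit import *
P={n:snap(n) for n in ['scene','side']}
for n in P:
    print(n,'press',search([P[n]],[498,-308,0],[(80,142)]),'str',search([P[n]],[498,-308,122],[(64,20),(61,20)],8))
    for b in ctrl.landmark_of('cone',P[n])[:3]: print(b['point'],b['score'],atz(P[n],b['point'],0))
q=P['scene']
for n in P:print('cone',n,search([P[n]],[462,28,0],[(27,0)],12))
a=[cv2.resize(P[n]['img'][y:y+110,x:x+130,::-1],(400,338),interpolation=cv2.INTER_CUBIC) for n,y,x in (('scene',110,120),('side',190,260))]
cv2.imwrite('pics/m3.png',np.hstack(a))
E
```

```text
scene press [   0.62  496.5  -312.  ] str [   0.66  500.5  -306.  ]
[269.8, 221.8] 0.68 [456.5  16.5   0. ]
side press [ 4.300e-01  4.975e+02 -3.080e+02] str [   0.8  497.  -306. ]
[236.6, 215.7] 0.96 [459.2  35.4   0. ]
cone scene [  1.18 468.5   34.5 ]
cone side [  0.95 464.    29.5 ]
```

View pics/m3.png

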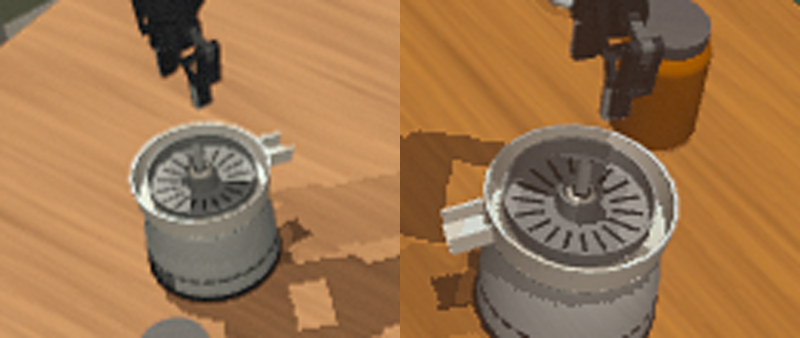

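The strainer is seated level in the bowl (left, centre about (205,170); right, about (580,195)). I'll measure the spindle tip in the wrist view before leaving.

```bash
python3 - <<'E'
from h import *
e=ctrl.sense()['eef_pos']
p=snap('wrist','w4.png');L={}
for q,z in (('spindle_tip',180),('collar_top',146),('strainer',122)):
    for b in ctrl.landmark_of(q,p)[:2]: print(q,np.round(b['point'],1),round(b['score'],2),atz(p,b['point'],z,True))
for n in ('side','scene'):
    s=snap(n)
    for b in ctrl.landmark_of('spindle_tip',s)[:2]: print(n,np.round(b['point'],1),round(b['score'],2),atz(s,b['point'],180))
cv2.imwrite('pics/w4c.png',cv2.resize(p['img'][120:300,150:390,::-1],(800,600),interpolation=cv2.INTER_CUBIC))
print(e,shift([464,30,170]))
E
```

```text
spindle_tip [254.3 196.7] 0.56 [ 498.2 -311.   180. ]
collar_top [257.  186.9] 0.77 [ 501.3 -309.8  146. ]
strainer [256.7 175.5] 0.82 [ 497.3 -308.8  122. ]
strainer [452.7  70.9] 0.67 [448.7 -73.2 122. ]
side [317.9 242.8] 0.58 [ 492.9 -305.5  180. ]
scene [184.2 155.9] 0.56 [ 491.  -310.7  180. ]
[ 497.82097173 -309.10511598  258.12114269] (array([0.1362, 0.3126, 0.0892]), array([ 498. , -309.3,  259.1]))
```

View pics/w4c.png

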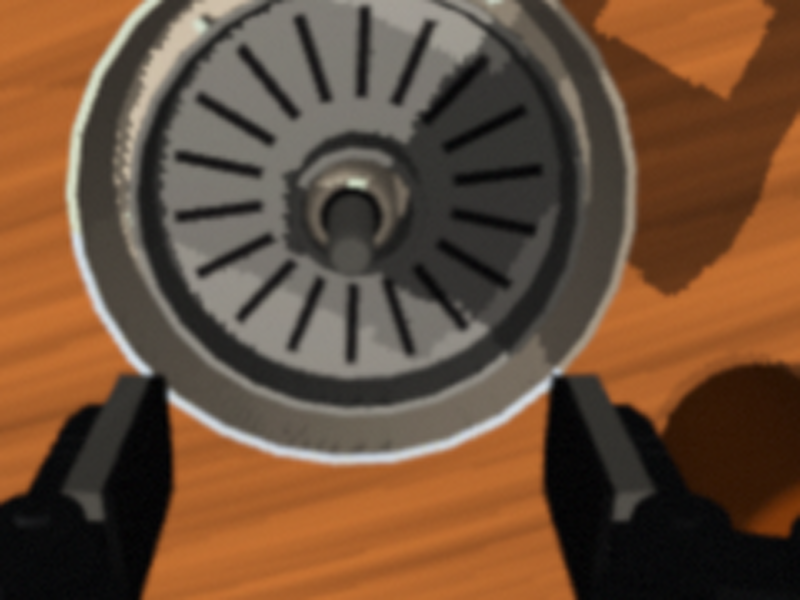

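Spindle tip face is at wrist (255.6,195.6), so the axis is about (497.8,-310), consistent with the contact force felt earlier. Heading to the cone.

send_rows(
  targets=[
    [-1, 0.008, 0.019, 0, 0, 0, 0],
    [-1, 0.016, 0.0367, 0, 0, 0, 0],
    [-1, 0.016, 0.0367, 0, 0, 0, 0],
    [-1, 0.016, 0.0367, 0, 0, 0, 0],
    [-1, 0.016, 0.0367, 0, 0, 0, 0],
    [-1, 0.016, 0.0367, 0.01, 0, 0, 0],
    [-1, 0.016, 0.0367, 0.02, 0, 0, 0],
    [-1, 0.016, 0.0367, 0.02, 0, 0, 0],
    [-1, 0.016, 0.0367, 0.02, 0, 0, 0],
    [-1, 0, 0, 0, 0, 0, 0],
  ],
)

```text
time_s: 19.4
eef_pos: [463.2, 31.8, 188.3]
ee_rot: [-0.001, 0.153, 0.988, 0.0]
force: [-0.8, -1.5, 1.2]
grip_width: 1.0
grip_force: 0.0
```

```bash
python3 - <<'E'
from h import *
e=ctrl.sense()['eef_pos']
p=snap('wrist','w5.png')
for q,z in (('cone',0),('bore_end',42)):
    for b in ctrl.landmark_of(q,p)[:2]: print(q,np.round(b['point'],1),round(b['score'],2),atz(p,b['point'],z,True))
for b in ctrl.boxes_of('cone',p)[:2]:
    l,t,w,h=b['extent'];print(b['extent'],b['score'],'far foot edge',atz(p,(l+w/2,t),0,True),'mid48',atz(p,(l+w/2,t+h/2),48,True))
print(e)
g=cv2.cvtColor(p['img'],cv2.COLOR_RGB2HSV)
m=((g[...,1]<60)&(g[...,2]>25)).astype('u1');n,lab,st,c=cv2.connectedComponentsWithStats(m)
for i in range(1,n):
    if st[i,4]>400: print(st[i],c[i].round(1))
E
```

```text
cone [246.1 166.5] 0.84 [462.   19.5   0. ]
bore_end [249.7 178. ] 0.67 [465.4  23.7  42. ]
[222.7, 142.7, 55.7, 66.3] 0.76 far foot edge [437.4  32.8   0. ] mid48 [462.1  25.9  48. ]
[463.18133837  31.83420903 188.25055908]
[ 225  147   54   59 2389] [251.4 175.7]
[   0  211   92  142 7975] [ 35.7 272.6]
[133 240  33  46 489] [147.7 262.6]
[349 240  33  46 485] [366.4 262.6]
[381 331  35  30 755] [398.1 346.1]
```

View pics/w5.png

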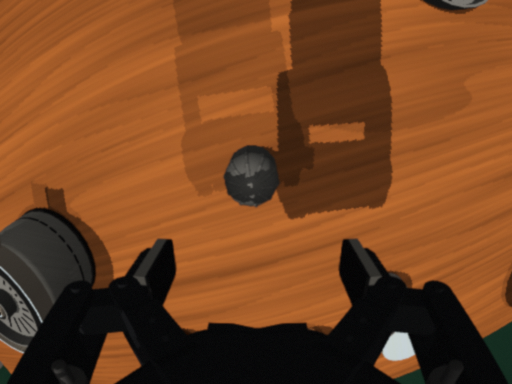

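The cone is at wrist (251,176), world about (463.5,26), clear between the fingers. I'll centre on it, lower and measure again.

send_rows(
  targets=[
    [-1, -0.002, -0.0055, 0, 0, 0, 0],
    [-1, 0, 0, 0.02, 0, 0, 0],
    [-1, 0, 0, 0.03, 0, 0, 0],
    [-1, 0, 0, 0.03, 0, 0, 0],
    [-1, 0, 0, 0.01, 0, 0, 0],
    [-1, 0, 0, 0, 0, 0, 0],
    [-1, 0, 0, 0, 0, 0, 0],
    [-1, 0, 0, 0, 0, 0, 0],
    [-1, 0, 0, 0, 0, 0, 0],
    [-1, 0, 0, 0, 0, 0, 0],
  ],
)

```text
time_s: 20.85
eef_pos: [464.5, 24.0, 99.5]
ee_rot: [0.0, 0.155, 0.988, -0.0]
force: [-0.0, -0.3, 0.3]
grip_width: 0.999
grip_force: 0.0
```

```bash
cat > cone.py <<'E'
from h import *
from scipy.optimize import least_squares
import sys
# silhouette fit: project cone outline into the fisheye wrist picture, match blob mask extents
def wproj(p,X):
    c=X@np.array(p['R']).T+p['t'];K=np.array(p['camera_matrix']);h=np.hypot(c[:,0],c[:,1]);r=np.arctan2(h,c[:,2])
    return np.c_[K[0,2]+K[0,0]*r*c[:,0]/h,K[1,2]+K[1,1]*r*c[:,1]/h]
a=np.linspace(0,2*np.pi,90)
def hull(p,x,y,z0=0):
    prof=[(27.5,0),(27.5,48)]+[(27.5*np.cos(t),48+28*np.sin(t)) for t in np.linspace(.2,1.5,8)]
    X=np.vstack([np.c_[x+r*np.cos(a),y+r*np.sin(a),0*a+z+z0] for r,z in prof])
    return cv2.convexHull(wproj(p,X).astype('f4'))[:,0]
p=snap('wrist',sys.argv[1]);e=ctrl.sense()['eef_pos'];z0=float(sys.argv[2])
g=cv2.cvtColor(p['img'],cv2.COLOR_RGB2HSV);m=((g[...,1]<90)&(g[...,2]>15)).astype('u1')
def iou(x,y):
    k=np.zeros(m.shape,'u1');cv2.fillConvexPoly(k,np.round(hull(p,x,y,z0)*16).astype('i4'),1,shift=4)
    roi=cv2.dilate(k,np.ones((15,15)));return (k&m).sum()/(((k|m)&roi).sum())
C=[(iou(e[0]+i,e[1]+j),i,j) for i in np.arange(-8,8.1,.5) for j in np.arange(-8,8.1,.5)]
C.sort();print(e.round(1),np.array(C[-3:]).round(2))
for b in ctrl.landmark_of('cone',p)[:1]: print(b['point'],b['score'],atz(p,b['point'],z0,True)-e)
for b in ctrl.landmark_of('bore_end',p)[:1]: print(b['point'],b['score'],atz(p,b['point'],z0+42,True)-e)
E
python3 cone.py w6.png 0
```

```text
[464.5  24.1  99.4] [[ 0.9  1.5  1.5]
 [ 0.9 -0.5  1. ]
 [ 0.9  2.   1. ]]
[256.8, 187.9] 0.93 [ 6.42396163e-01 -6.38077230e-02 -9.94210159e+01]
[258.2, 204.4] 0.8 [  0.14239616   1.23619228 -57.42101587]
```

The cone is centred within about 1 mm. Descending and gripping the skirt.

send_rows(
  targets=[
    [-1, 0, 0.001, 0.015, 0, 0, 0],
    [-1, 0, 0, 0.025, 0, 0, 0],
    [-1, 0, 0, 0.025, 0, 0, 0],
    [-1, 0, 0, 0.014, 0, 0, 0],
    [-1, 0, 0, 0.006, 0, 0, 0],
    [-0.3, 0, 0, 0, 0, 0, 0],
    [0.2, 0, 0, 0, 0, 0, 0],
    [0.2, 0, 0, 0, 0, 0, 0],
    [0.2, 0, 0, 0, 0, 0, 0],
    [0.2, 0, 0, 0, 0, 0, 0],
  ],
  squeeze=30,
)

```text
time_s: 22.25
eef_pos: [465.2, 24.9, 15.1]
ee_rot: [0.001, 0.155, 0.988, -0.0]
force: [-0.8, 0.2, 6.7]
grip_width: 0.621
grip_force: 31.9
```

```bash
python3 cone.py w7.png 0; python3 -c "
from h import *
print(ctrl.sense()['grip_width'],shift([497.8,-310,260]))"
```

```text
[465.2  24.9  15.1] [[0.86 1.5  0.  ]
 [0.86 1.5  0.5 ]
 [0.86 1.   0.5 ]]
[254.6, 228.2] 0.56 [ -1.624278    -0.50581513 -15.10315611]
[255.5, 267.5] 0.56 [-1.324278    0.19418487 26.89684389]
0.6233549074223971 (array([-0.1338, -0.3089, -0.2447]), array([465.2,  24.9,  15.1]))
```

send_rows(
  targets=[
    [0.2, 0, 0, -0.02, 0, 0, 0],
    [0.2, 0, 0, -0.04, 0, 0, 0],
    [0.2, 0, 0, -0.05, 0, 0, 0],
    [0.2, 0, 0, -0.05, 0, 0, 0],
    [0.2, 0, 0, -0.04, 0, 0, 0],
    [0.2, 0, 0, -0.025, 0, 0, 0],
    [0.2, -0.008, -0.0185, 0, 0, 0, 0],
    [0.2, -0.014, -0.033, 0, 0, 0, 0],
    [0.2, -0.016, -0.037, 0, 0, 0, 0],
    [0.2, -0.016, -0.037, 0, 0, 0, 0],
  ],
)

```text
time_s: 23.65
eef_pos: [477.7, -112.2, 239.5]
ee_rot: [0.0, 0.155, 0.988, -0.0]
force: [1.2, 0.4, -1.2]
grip_width: 0.622
grip_force: 32.0
```

send_rows(
  targets=[
    [0.2, -0.016, -0.037, 0, 0, 0, 0],
    [0.2, -0.016, -0.037, 0, 0, 0, 0],
    [0.2, -0.016, -0.037, 0, 0, 0, 0],
    [0.2, -0.016, -0.037, 0, 0, 0, 0],
    [0.2, -0.01, -0.024, 0, 0, 0, 0],
    [0.2, -0.005, -0.0112, 0, 0, 0, 0],
    [0.2, 0, 0, 0, 0, 0, 0],
    [0.2, 0, 0, 0, 0, 0, 0],
    [0.2, 0, 0, 0, 0, 0, 0],
    [0.2, 0, 0, 0, 0, 0, 0],
  ],
)

```text
time_s: 24.9
eef_pos: [497.0, -309.1, 239.5]
ee_rot: [0.0, 0.154, 0.988, -0.0]
force: [0.4, 0.6, -0.8]
grip_width: 0.621
grip_force: 32.0
```

```bash
cat > f.py <<'E'
from h import *
e=ctrl.sense()['eef_pos'];print(e.round(1),shift([497.8,-310,215]))
from fit import proj,dist,A
for n in ['side','scene','wrist']:
    p=snap(n,n+'_f.png')
    for q,z in (('cone',e[2]-15),('bore_end',e[2]+27)):
        for b in ctrl.landmark_of(q,p)[:1]: print(n,q,np.round(b['point'],1),round(b['score'],2),atz(p,b['point'],z,n=='wrist')-e)
E
python3 f.py
```

```text
[ 497.  -309.1  239.5] (array([-0.001 , -0.0006,  0.0245]), array([ 497. , -309.1,  239.5]))
side cone [320.3 228. ] 0.93 [  1.76620182   9.61639279 -14.95047186]
scene cone [182.3 146.6] 0.51 [ -5.03379818  -1.68360721 -14.95047186]
scene bore_end [180.9 141.6] 0.46 [10.76620182 12.21639279 27.04952814]
wrist cone [254.8 228. ] 0.66 [ -1.93379818  -0.78360721 -14.95047186]
wrist bore_end [256.9 267.6] 0.88 [-1.33379818  0.31639279 27.04952814]
```

send_rows(
  targets=[
    [0.2, -0.001, -0.0006, 0.004, 0, 0, 0],
    [0.2, 0, 0, 0.008, 0, 0, 0],
    [0.2, 0, 0, 0.01, 0, 0, 0],
    [0.2, 0, 0, 0.01, 0, 0, 0],
    [0.2, 0, 0, 0.01, 0, 0, 0],
    [0.2, 0, 0, 0.008, 0, 0, 0],
    [0.2, 0, 0, 0.005, 0, 0, 0],
    [0.2, 0, 0, 0.003, 0, 0, 0],
    [0.2, 0, 0, 0, 0, 0, 0],
    [0.2, 0, 0, 0, 0, 0, 0],
  ],
)

```text
time_s: 26.6
eef_pos: [497.8, -310.6, 181.6]
ee_rot: [0.0, 0.155, 0.988, -0.0]
force: [-0.1, -0.1, -1.3]
grip_width: 0.621
grip_force: 32.0
```

send_rows(
  targets=[
    [0.2, 0, 0, 0.001, 0, 0, 0],
    [0.2, 0, 0, 0.001, 0, 0, 0],
    [0.2, 0, 0, 0.001, 0, 0, 0],
    [0.2, 0, 0, 0.001, 0, 0, 0],
    [0.2, 0, 0, 0.001, 0, 0, 0],
    [0.2, 0, 0, 0.001, 0, 0, 0],
    [0.2, 0, 0, 0.001, 0, 0, 0],
    [0.2, 0, 0, 0, 0, 0, 0],
    [0.2, 0, 0, 0, 0, 0, 0],
    [0.2, 0, 0, 0, 0, 0, 0],
  ],
)

```text
time_s: 27.85
eef_pos: [497.7, -310.5, 174.4]
ee_rot: [0.0, 0.155, 0.988, -0.0]
force: [0.1, -0.0, -1.7]
grip_width: 0.625
grip_force: 32.0
```

send_rows(
  targets=[
    [0.2, 0, 0, 0.001, 0, 0, 0],
    [0.2, 0, 0, 0.001, 0, 0, 0],
    [0.2, 0, 0, 0.001, 0, 0, 0],
    [0.2, 0, 0, 0.001, 0, 0, 0],
    [0.2, 0, 0, 0.001, 0, 0, 0],
    [0.2, 0, 0, 0.001, 0, 0, 0],
    [0.2, 0, 0, 0.001, 0, 0, 0],
    [0.2, 0, 0, 0, 0, 0, 0],
    [0.2, 0, 0, 0, 0, 0, 0],
    [0.2, 0, 0, 0, 0, 0, 0],
  ],
)

```text
time_s: 29.1
eef_pos: [497.7, -310.5, 167.3]
ee_rot: [0.0, 0.155, 0.988, -0.0]
force: [-0.3, 0.1, -0.5]
grip_width: 0.622
grip_force: 32.0
```

send_rows(
  targets=[
    [0.2, 0, 0, 0.002, 0, 0, 0],
    [0.2, 0, 0, 0.002, 0, 0, 0],
    [0.2, 0, 0, 0.002, 0, 0, 0],
    [0.2, 0, 0, 0.002, 0, 0, 0],
    [0.2, 0, 0, 0.0015, 0, 0, 0],
    [0.2, 0, 0, 0.001, 0, 0, 0],
    [0.2, 0, 0, 0.001, 0, 0, 0],
    [0.2, 0, 0, 0, 0, 0, 0],
    [0.2, 0, 0, 0, 0, 0, 0],
    [0.2, 0, 0, 0, 0, 0, 0],
  ],
)

```text
time_s: 30.35
eef_pos: [497.7, -310.5, 155.9]
ee_rot: [0.0, 0.155, 0.988, -0.0]
force: [-0.5, 0.4, -1.1]
grip_width: 0.617
grip_force: 32.0
```

send_rows(
  targets=[
    [0.2, 0, 0, 0.0005, 0, 0, 0],
    [0.2, 0, 0, 0.0005, 0, 0, 0],
    [0.2, 0, 0, 0.0005, 0, 0, 0],
    [0.2, 0, 0, 0.0005, 0, 0, 0],
    [0.2, 0, 0, 0.0005, 0, 0, 0],
    [0.2, 0, 0, 0, 0, 0, 0],
    [0.2, 0, 0, 0, 0, 0, 0],
    [0.2, 0, 0, 0, 0, 0, 0],
    [0.2, 0, 0, 0, 0, 0, 0],
    [0.2, 0, 0, 0, 0, 0, 0],
  ],
)

```text
time_s: 31.6
eef_pos: [497.7, -310.5, 153.3]
ee_rot: [0.0, 0.155, 0.988, -0.0]
force: [-0.8, 0.4, -0.8]
grip_width: 0.622
grip_force: 32.0
```

send_rows(
  targets=[
    [0.2, 0, 0, 0.0004, 0, 0, 0],
    [0.2, 0, 0, 0.0004, 0, 0, 0],
    [0.2, 0, 0, 0.0004, 0, 0, 0],
    [0.2, 0, 0, 0, 0, 0, 0],
    [0.2, 0, 0, 0, 0, 0, 0],
    [0.2, 0, 0, 0, 0, 0, 0],
    [0.2, 0, 0, 0, 0, 0, 0],
    [0.2, 0, 0, 0, 0, 0, 0],
    [0.2, 0, 0, 0, 0, 0, 0],
    [0.2, 0, 0, 0, 0, 0, 0],
  ],
)

```text
time_s: 32.85
eef_pos: [497.7, -310.5, 152.1]
ee_rot: [0.0, 0.155, 0.988, -0.0]
force: [-0.3, 1.1, 3.4]
grip_width: 0.622
grip_force: 32.3
```

Contact of about 4 N at TCP 152, so the cone is fully home. Releasing and rising.

send_rows(
  targets=[
    [-0.1, 0, 0, 0, 0, 0, 0],
    [-0.5, 0, 0, 0, 0, 0, 0],
    [-0.8, 0, 0, 0, 0, 0, 0],
    [-0.8, 0, 0, 0, 0, 0, 0],
    [-0.8, 0, 0, 0, 0, 0, 0],
    [-0.8, 0, 0, 0, 0, 0, 0],
    [-0.8, 0, 0, -0.01, 0, 0, 0],
    [-0.8, 0, 0, -0.02, 0, 0, 0],
    [-0.8, 0, 0, -0.03, 0, 0, 0],
    [-0.8, 0, 0, -0.03, 0, 0, 0],
  ],
)

```text
time_s: 34.1
eef_pos: [497.7, -310.4, 243.8]
ee_rot: [0.0, 0.155, 0.988, -0.0]
force: [-0.1, -0.1, -0.8]
grip_width: 0.897
grip_force: 0.0
```

send_rows(
  targets=[
    [0, 0, 0, -0.015, 0, 0, 0],
    [1, 0, 0, 0, 0, 0, 0],
    [1, 0, 0, 0, 0, 0, 0],
    [1, 0, 0, 0, 0, 0, 0],
    [1, 0, 0, 0, 0, 0, 0],
    [1, 0, 0, 0.01, 0, 0, 0],
    [1, 0, 0, 0.01, 0, 0, 0],
    [1, 0, 0, 0.01, 0, 0, 0],
    [1, 0, 0, 0, 0, 0, 0],
    [1, 0, 0, 0, 0, 0, 0],
  ],
)

```text
time_s: 35.35
eef_pos: [497.8, -310.6, 227.4]
ee_rot: [0.0, 0.155, 0.988, -0.0]
force: [0.3, -0.3, 1.5]
grip_width: -0.006
grip_force: 0.0
```

```bash
python3 - <<'E'
from fit import *
print(ctrl.sense()['force'],ctrl.sense()['grip_width'],ctrl.sense()['eef_pos'])
for n in ['side','scene']:
    p=snap(n,n+'_h.png')
    for q,z in (('cone',138),('bore_end',180)):
        for b in ctrl.landmark_of(q,p)[:1]: print(n,q,np.round(b['point'],1),round(b['score'],2),atz(p,b['point'],z))
E
```

```text
[ 0.32418815 -0.32039457  1.53803185] -0.006060831175394229 [ 497.81224192 -310.57553379  227.36823529]
side cone [318.3 250.3] 0.91 [ 505.1 -298.5  138. ]
side bore_end [319.8 243.3] 0.64 [ 496.  -309.2  180. ]
scene cone [183.4 165.1] 0.66 [ 497.8 -315.7  138. ]
scene bore_end [183.8 165.2] 0.67 [ 526.9 -283.6  180. ]
```

send_rows(
  targets=[
    [1, 0, 0, 0.007, 0, 0, 0],
    [1, 0, 0, 0.004, 0, 0, 0],
    [1, 0, 0, 0.0013, 0, 0, 0],
    [1, 0, 0, 0.0013, 0, 0, 0],
    [1, 0, 0, 0.0013, 0, 0, 0],
    [1, 0, 0, 0.0013, 0, 0, 0],
    [1, 0, 0, 0.0013, 0, 0, 0],
    [1, 0, 0, 0.0008, 0, 0, 0],
    [1, 0, 0, 0, 0, 0, 0],
    [1, 0, 0, 0, 0, 0, 0],
  ],
)

```text
time_s: 36.9
eef_pos: [497.9, -310.7, 209.5]
ee_rot: [0.001, 0.155, 0.988, -0.0]
force: [-0.7, 0.6, 5.2]
grip_width: -0.003
grip_force: 3.1
```

send_rows(
  targets=[
    [1, 0, 0, 0.0008, 0, 0, 0],
    [1, 0, 0, 0.0008, 0, 0, 0],
    [1, 0, 0, 0.0006, 0, 0, 0],
    [1, 0, 0, 0, 0, 0, 0],
    [1, 0, 0, 0, 0, 0, 0],
    [1, 0, 0, 0, 0, 0, 0],
    [1, 0, 0, 0, 0, 0, 0],
    [1, 0, 0, 0, 0, 0, 0],
    [1, 0, 0, 0, 0, 0, 0],
    [1, 0, 0, 0, 0, 0, 0],
  ],
)

```text
time_s: 38.15
eef_pos: [498.3, -311.0, 208.7]
ee_rot: [0.002, 0.155, 0.988, -0.001]
force: [-1.2, 0.6, 13.6]
grip_width: -0.005
grip_force: 6.9
```

13.6 N with the position no longer following, so the spindle is on its stop and has been held. Rising slowly.

send_rows(
  targets=[
    [1, 0, 0, -0.001, 0, 0, 0],
    [1, 0, 0, -0.0015, 0, 0, 0],
    [1, 0, 0, -0.0015, 0, 0, 0],
    [1, 0, 0, -0.0015, 0, 0, 0],
    [1, 0, 0, -0.0015, 0, 0, 0],
    [1, 0, 0, -0.002, 0, 0, 0],
    [1, 0, 0, -0.005, 0, 0, 0],
    [1, 0, 0, -0.02, 0, 0, 0],
    [1, 0, 0, -0.03, 0, 0, 0],
    [1, 0, 0, -0.03, 0, 0, 0],
  ],
)

```text
time_s: 39.4
eef_pos: [497.6, -310.4, 301.5]
ee_rot: [-0.0, 0.155, 0.988, 0.0]
force: [1.2, -0.2, 0.0]
grip_width: 0.001
grip_force: 0.0
```

send_rows(
  targets=[
    [1, 0, 0, 0, 0, 0, 0],
    [1, 0, 0, 0, 0, 0, 0],
    [1, 0, 0, 0, 0, 0, 0],
    [1, 0, 0, 0, 0, 0, 0],
    [1, 0, 0, 0, 0, 0, 0],
    [1, 0, 0, 0, 0, 0, 0],
    [1, 0, 0, 0, 0, 0, 0],
    [1, 0, 0, 0, 0, 0, 0],
    [1, 0, 0, 0, 0, 0, 0],
    [1, 0, 0, 0, 0, 0, 0],
  ],
)

```text
time_s: 40.65
eef_pos: [497.7, -310.5, 300.6]
ee_rot: [0.0, 0.155, 0.988, -0.0]
force: [-0.6, 0.1, -0.3]
grip_width: 0.001
grip_force: 0.0
```

```bash
python3 - <<'E'
from h import *
print(ctrl.sense()['force'],ctrl.sense()['eef_pos'])
for n in ['side','scene']:
    p=snap(n,n+'_k.png')
    o=cv2.imread('pics/'+n+'_h.png').astype(int)
    b=[x for x in ctrl.boxes_of('cone',p)][:1];print(n,b)
    l,t,w,h=map(int,b[0]['extent']);c=p['img'][:,:,::-1].astype(int)
    print('diff in lower part of cone/strainer',np.abs(c-o)[t+h//2:t+h+5,l-20:l+w+20].mean())
E
```

```text
[-0.62194764  0.11591996 -0.34097858] [ 497.7156686  -310.47731488  300.60922299]
side [{'extent': [307.7, 229.6, 25.4, 32.1], 'score': 0.95}]
diff in lower part of cone/strainer 5.069108669108669
scene [{'extent': [174.1, 148.1, 20.1, 23.1], 'score': 0.56}]
diff in lower part of cone/strainer 3.284313725490196
```

```bash
python3 -c "
from rig import ctrl
print(ctrl.finish_job())"
```

```text
the job is handed in; nothing more can be done
None
```

I handed the job in at about 41 s on the robot's clock, but `finish_job` returned no verdict: contact forces and heights indicate the strainer and cone are fully home, and the spindle was pressed to its stop, held and released; the tin, jar and tumbler were not touched.

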